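# Draw the chef's knife from its block and hold it ready over the lemon

## Task

Get ready to slice the lemon for the tea: take the chef's knife, the one with the black riveted handle, by its handle, draw it out of its slot in the wooden knife block and clear of the block without wrenching it, then turn it level with the edge straight down and bring it just above the lemon, with the middle of the edge over the middle of the lemon and the blade square across the lemon's length, ready for the first cut. Finish like that, still holding the knife still in the air a few centimetres above the lemon; touch neither the lemon nor the board with it, keep the fingers off the blade, and leave the other two knives in the block and everything else where it is.

Things in the scene. Friction and masses are not known exactly. Their poses are not given: they have to be found in the camera images.
- chef_knife: Chef's knife, black handle with three rivets and a steel bolster, 0.14 kg, balances about 10 mm ahead of the bolster. Origin: heel of the blade (on the edge line, at the bolster's front); x runs to the tip, z from edge to spine. Handle: x -110 to 0 mm, 18 mm thick along y, 24 mm deep (z 12 to 36 mm). It starts in any one of the three used slots, edge on the slot's floor
- chef_grip (a point): Grip point on the chef's knife: middle of the handle's section, 40 mm behind the blade, at (-40, 0, 24) mm in the knife's frame; handle 18 mm thick, 24 mm deep here. Axes as the knife's
- chef_edge (a point): Middle of the chef's knife's cutting edge, at (70, 0, 0) mm in the knife's frame. Axes as the knife's
- chef_tip (a point): Tip of the chef's knife, at (140, 0, 6) mm in the knife's frame. Axes as the knife's
- chef_blade: Steel blade of the chef's knife, rigid with the handle, same origin and axes as the knife: x 0 to 140 mm, edge at z = 0, spine at z = 36 mm, 2.4 mm thick at the spine
- dock: Pale wooden knife block, fixed, 162 (x) by 149 (y) by 160 mm high, origin under it in the middle, -x faces the robot. Five upright slots at y = -54, -27, 0, 27, 54 mm, 5 mm wide, 42 mm deep; knives are in the outer two and the middle one. Slots run down along +x at 42 degrees (0.733 rad) below level; their lower mouth corners (the knives' origins) are at x = -55, z = 115 mm
- bread_knife: Bread knife in the block, brown wooden handle with two rivets, 110 mm long, 18 mm thick; to be left in its slot. Origin and axes as for the chef's knife (heel of the blade, x to the tip, z from edge to spine); its handle's middle line is at z = 16 mm; the handles in the block reach 210 mm above the worktop
- paring_knife: Small paring knife in the block, plain red handle 92 mm long, 16 mm thick; to be left in its slot. Origin and axes as for the chef's knife; its handle's middle line is at z = 11 mm
- board: Reddish wooden chopping board, fixed, 170 (x) by 240 (y) by 18 mm, origin under its middle, z up. A microwave (front at about x = 0.57 m, y over 0.3 m) and a wall cabinet stand to its left and behind; there is free room on its right and in front
- lemon: Yellow lemon lying loose on the chopping board, 78 mm long along its x, 55 mm wide, 56 mm high; origin at the middle of its underside on the board, so its top is 74 mm above the worktop. It rolls if pushed. Its x points away from the robot, up to about 40 degrees either way
- mug: White mug with dots, 93 mm high, 78 mm wide, standing loose at the left of the board; origin under it. To be left alone
- garlic: Bulb of garlic, 60 mm wide, 58 mm high, loose near the front right of the worktop; origin under it. To be left alone
Mind the look-alikes: they are no part of the job. What is meant by the lemon is not green, purple or red, and is the larger of those in its own colour.

How it is judged:
On the way:
1. the chef's knife is drawn out of its slot and clear of the block, held by the fingers (height (world z) of each of chef_tip, chef_edge above 0.14 m and contact force between the fingers and chef_knife above 1 N and contact force between chef_knife and dock below 0.05 N), for 0.2 s.
At the end, for the whole second after the job is handed in: Fingers alone hold the chef's knife still in the air: level, edge down within 0.15 rad; mid-edge within 22 mm of the lemon's middle seen from above, 5 to 61 mm above its top; blade within 17 degrees of square to the lemon's length; other knives and lemon moved under 15 mm (contact force between the fingers and chef_knife above 1 N and contact force between chef_knife and dock below 0.05 N and contact force between chef_knife and board below 0.05 N and contact force between chef_knife and lemon below 0.05 N and angle between chef_knife's own z axis and vertical below 0.15 rad and horizontal distance between chef_edge and lemon below 0.022 m and height (world z) of chef_edge between 0.079 and 0.135 m and angle between the x axis of chef_knife and the x axis of lemon, either way round above 1.27 rad and linear speed of chef_knife below 0.03 m/s and angular speed of chef_knife below 0.15 rad/s and distance of each of bread_knife, paring_knife, lemon from where it was at the start of the episode below 0.015 m); the arm keeps its last pose, push and grip.
It fails at once if the knife touches the lemon or the board (contact force between chef_knife and lemon above 0.5 N or contact force between chef_knife and board above 0.5 N).
It fails at once if the fingers grip or push the blade (contact force between the fingers and chef_blade above 1 N).
It fails at once if the knife is wrenched hard against the block (contact force between chef_knife and dock above 40 N).
It fails at once if another knife or the lemon is moved from its place (distance of any of bread_knife, paring_knife, lemon from where it was at the start of the episode above 0.015 m).
It fails at once if the mug or the garlic is shifted (distance of any of mug, garlic from where it was at the start of the episode above 0.03 m).
It also fails if it takes over 58 s, if anything falls off the work surface, if the arm or the gripper's body presses on something with over 40 N, if the wrist force passes 120 N, or if a joint passes its speed limit or range.

## Robot

A 6-joint arm with a two-finger parallel gripper is mounted at the origin on a cart in front of the work surface, level with it; the furniture and walls round the work are solid. World frame = base frame: x ahead of the robot, y to its left, z up, the work surface at z = 0. Lengths are in m, angles in rad, forces in N, time in s.
With the tool pointing down it reaches from about 0.35 to 0.775 m from the base axis. Payload 7.3 kg.
Tool frame: the origin (TCP) lies midway between the tips of the shut fingers; the grasp point (between the pads) lies 19 mm behind it; z points along the fingers, y is the line along which they close (so a half turn about z gives the same grasp; the last joint's range is limited). The gripper opens to 92 mm and grips with 3 to 60 N. Pads are 19 mm wide; open, the fingers measure 130 mm over their backs; the gripper's body (75 mm by 190 mm) begins 47 mm behind the grasp point.
Start: joints at [-1.309, 0.342, 1.524, -0, 1.275, -0.146], TCP at [0.208, -0.482, 0.227] pointing down, gripper open.
Joint ranges: [-2.53, 2.53], [-0.77, 2.02], [0.04, 2.7], [-1, 4.14], [0.28, 2.66], [-3.11, 3.11]. Speed limits (rad/s): [2.57, 2.57, 3.14, 3.14, 3.14, 3.14].

## Interface

Orientations are given as [roll, pitch, yaw] about the fixed x, y, z axes, in that order (R = Rz(yaw) Ry(pitch) Rx(roll)).
In Python, from cell import robot, read_camera, camera_params, nets gives the robot as it stands. The module is installed in compiled form; this text tells all that it offers.
- The arm moves only by the tool step_arm, never from a script. Its argument "steps" is a list of rows, each an object of numbers: "x", "y", "z": the shift along the tool's x, y, z as a fraction of full scale; "rx", "ry", "rz": the turn, a rotation vector about the tool's x, y, z as a fraction of full scale; "claw": the opening, from -1 (shut) to 1 (fully open). In form: [{"x": .., "y": .., "z": .., "rx": .., "ry": .., "rz": .., "claw": ..}, ...]. A call has 1 to 12 rows; each row is the pose to reach, as a shift and turn from the pose commanded when the call began, along the tool's axes at that moment; what a row does not reach only later rows make up. Full scale, the value 1, is 750 mm for a shift and pi/4 rad for a turn. A row lasts 1/12 s, in which the tool goes at most 41.7 mm and 7.16 degrees, less where a joint would pass 70% of its speed; a pose out of reach is approached as far as the arm can. A call with a number of a shift or a turn outside -1 to 1 is refused whole. A call with a gripper value outside its range is refused whole. The fingers move at their own pace and stop on an object; "squeeze" is the grip in N (left out, the last holds). Time passes only in rows, so rows that repeat a pose let the fingers close. It gives the time, the measured TCP pose, the force, the opening and the grip force at its end, in the units of the state.
- robot.observe(): the state, without advancing time (a new reading comes with each control period).
- read_camera(name): name is "scene" or "top"; returns (picture, depth): 400x640x3 uint8, blue, green, red; 400x640 float32, m along the optical axis (not along the pixel's ray), 0 where there is no reading.
- camera_params(name): a dict with "fx", "fy", "cx", "cy" (pixels), "R" (3x3) and "t" (3): a world point X has camera coordinates R X + t. Camera axes: x right, y down, z forward; pixel columns grow to the right and rows downward; lengths in m; the calibration is good to about 2 mm. A picture is of the moment at which its call begins. camera_params takes no time and is no camera call.
- robot.hand_in(): hands the job in; it is judged then, once.
Trained networks look in the newest picture that a camera, given by its name, has taken for a name from the list of things; names that differ only in an ending like _2 or _b are one class to them, and where a whole thing is asked for, a point or a joint stands for the part that bears it (a point fixed in the world has none). Each returns a list of dicts, best first, with "conf" (0 to 1); they miss things now and then, are a little off and sometimes report something else, mostly with a low value. They report only what shows in the picture. A call takes as long as a camera call. They do not tell look-alikes from the thing itself.
- nets.masks_of(camera, query): "region" (400x640 bool, what is visible of it) and "box" ([left, top, right, bottom] in pixels, round what is visible of it).
- nets.landmark_of(camera, query): "pixel" ([row, column] in pixels: a listed point, or the origin of a listed thing).
The state is a dict: "time": time; "qpos": joint angles; "qvel": joint speeds; "joint_efforts": joint torques, N m; "tool_pos": TCP position; "tool_rot": TCP orientation; "contact_force": force on the tool from outside, world axes, zero at the start; "torque": the same for the moment, N m; "opening": finger opening in m; "grip_force": force on a finger pad.
Only numpy, scipy, OpenCV 4.12 (cv2) and the standard library are available. Lean on these libraries where they do the work, as an engineer would, in place of code of your own. Each camera call takes 0.05 s, during which the arm holds its last target. There are 200 camera calls.

## Working session

There is one attempt and no reset: what is moved stays moved. The work goes in short steps, Python scripts to look and compute and a tool call to move; the robot and the scene stay as the last step left them, time stands still between calls to the robot, and variables do not carry over. Pictures are saved under pics/ and viewed, at most 10 in all, crops included, and the job is handed in when it is done.

Besides the shell and the picture viewer there is one more tool, called after "Request:" as a command line: name --argument value ..., lists and objects as JSON in quotes. step_arm: Moves the arm, as the interface text tells. Its arguments: {"type":"object","properties":{"steps":{"type":"array","items":{"type":"object","properties":{"x":{"type":"number","minimum":-1,"maximum":1},"y":{"type":"number","minimum":-1,"maximum":1},"z":{"type":"number","minimum":-1,"maximum":1},"rx":{"type":"number","minimum":-1,"maximum":1},"ry":{"type":"number","minimum":-1,"maximum":1},"rz":{"type":"number","minimum":-1,"maximum":1},"claw":{"type":"number"}}}},"squeeze":{"type":"number"}},"required":["steps"]}

```bash
mkdir -p pics; cat > h.py <<'E'
import numpy as np, cv2
from cell import robot, read_camera, camera_params, nets
def deproj(c,d,rc):
    p=camera_params(c); R=np.array(p["R"]);t=np.array(p["t"])
    r,cc=np.asarray(rc,float).T; z=d[r.astype(int),cc.astype(int)]
    X=np.c_[(cc-p["cx"])/p["fx"]*z,(r-p["cy"])/p["fy"]*z,z]
    return (X-t)@R
def proj(c,X):
    p=camera_params(c); Y=np.atleast_2d(X)@np.array(p["R"]).T+np.array(p["t"])
    return np.c_[p["fy"]*Y[:,1]/Y[:,2]+p["cy"],p["fx"]*Y[:,0]/Y[:,2]+p["cx"]]
E
python3 - <<'E'
from h import *
np.set_printoptions(precision=3,suppress=True)
print(robot.observe())
for c in("scene","top"):
    im,d=read_camera(c); cv2.imwrite(f"pics/{c}0.png",im); np.save(f"{c}d.npy",d)
    p=camera_params(c); print(c,"pos",-np.array(p["R"]).T@np.array(p["t"]),p["fx"])
    for q in("chef_knife","bread_knife","paring_knife","lemon","dock","board","mug","garlic"):
        for m in nets.masks_of(c,q)[:3]:
            X=deproj(c,d,np.argwhere(m["region"]&(d>0)))
            print(q,round(m["conf"],2),m["box"],X.min(0),X.max(0),np.median(X,0))
    for q in("chef_knife","chef_grip","lemon","dock"):
        for m in nets.landmark_of(c,q)[:2]: print(q,m)
E
```

```text
{'time': 0.0, 'qpos': array([-1.309,  0.343,  1.525, -0.   ,  1.275, -0.146]), 'qvel': array([ 0.001,  0.001, -0.   , -0.001, -0.001, -0.001]), 'joint_efforts': array([  0.001, -43.124, -24.422,   0.072,   0.056,  -0.   ]), 'tool_pos': array([ 0.208, -0.482,  0.226]), 'tool_rot': array([-3.14 , -0.   ,  0.408]), 'contact_force': array([-0.802, -0.618, -0.523]), 'torque': array([-0.036,  0.033, -0.017]), 'grip_force': 0.0, 'opening': 0.09192171121937505}
scene pos [-0.096 -1.231  0.854] 427.0740866483014
bread_knife 0.69 [342.8, 217.6, 367.6, 232.6] [ 0.494 -0.33   0.117] [ 0.592 -0.202  0.205] [ 0.528 -0.283  0.182]
bread_knife 0.68 [292.8, 203.5, 323.3, 235.9] [ 0.458 -0.008 -0.003] [0.592 0.207 0.05 ] [0.537 0.038 0.019]
bread_knife 0.65 [334.8, 210.1, 351.6, 221.8] [ 0.491 -0.277  0.165] [ 0.558 -0.22   0.21 ] [ 0.516 -0.231  0.193]
paring_knife 0.55 [354.5, 229.8, 379.9, 243.3] [ 0.514 -0.342  0.116] [ 0.595 -0.243  0.19 ] [ 0.548 -0.333  0.162]
lemon 0.62 [307.0, 239.5, 313.8, 244.1] [ 0.464 -0.114  0.025] [ 0.492 -0.08   0.044] [ 0.477 -0.101  0.035]
lemon 0.52 [337.4, 205.2, 3
[... 1894 characters left out ...]
585 -0.258  0.206] [ 0.537 -0.271  0.178]
board 0.78 [266.9, 191.2, 336.3, 240.9] [ 0.405 -0.006 -0.008] [0.586 0.242 0.067] [0.49  0.114 0.018]
mug 0.96 [182.2, 213.8, 207.1, 246.4] [ 0.401  0.445 -0.002] [0.496 0.526 0.102] [0.443 0.499 0.042]
mug 0.58 [396.9, 181.1, 414.5, 208.3] [ 0.489 -0.279 -0.002] [ 0.586 -0.204  0.212] [ 0.533 -0.216  0.185]
garlic 0.59 [443.6, 218.2, 460.2, 235.1] [ 0.425 -0.425 -0.005] [ 0.476 -0.374  0.058] [ 0.448 -0.398  0.038]
chef_knife {'pixel': [187.6, 399.3], 'conf': 0.68}
chef_grip {'pixel': [192.3, 402.7], 'conf': 0.68}
lemon {'pixel': [171.6, 356.1], 'conf': 0.75}
lemon {'pixel': [161.7, 323.6], 'conf': 0.72}
dock {'pixel': [179.9, 407.8], 'conf': 0.88}
```

```bash
python3 - <<'E'
import cv2,numpy as np
a=cv2.imread("pics/top0.png")[135:260,260:470]; b=cv2.imread("pics/scene0.png")[180:310,240:430]
a=cv2.resize(a,None,fx=3.8,fy=3.8,interpolation=3)[:,:798]; cv2.imwrite("pics/a.png",a)
cv2.imwrite("pics/b.png",cv2.resize(b,None,fx=4.2,fy=4.2,interpolation=3))
E
```

```text
(no output)
```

View pics/a.png

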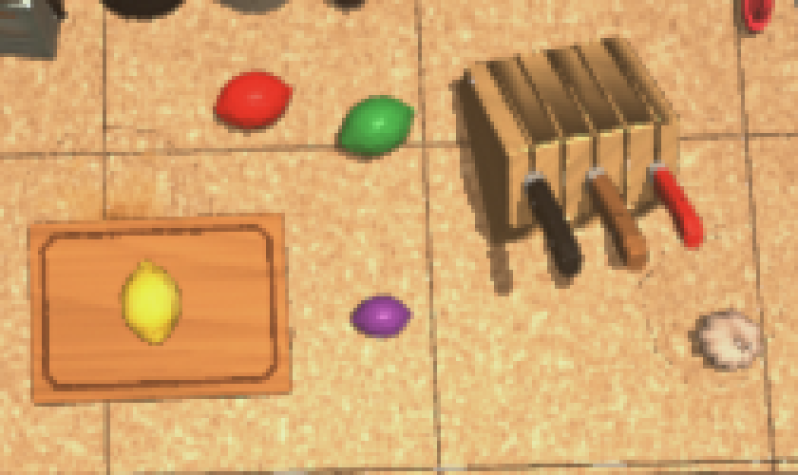

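View pics/b.png

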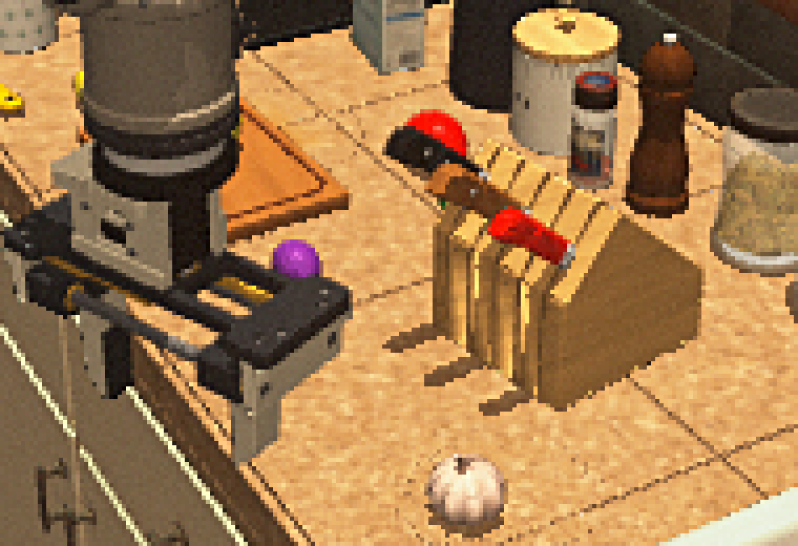

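The chef's knife is the black-handled one in the left slot, at full-image pixel (406,194) in the top view. The brown knife at (423,190) and the red at (438,188) stay. The lemon is the yellow one on the board at (299,214). The red (326,161), green (359,168) and purple (360,218) ones are look-alikes. The scene view shows more yellow at its left edge, near (242,204), so I'll check that for a smaller yellow look-alike while I fit the poses.

```bash
cat > m.py <<'E'
from h import *
np.set_printoptions(precision=4,suppress=True)
def yellow(c,im,d):
    hsv=cv2.cvtColor(im,cv2.COLOR_BGR2HSV)
    m=cv2.inRange(hsv,(22,130,90),(36,255,255))
    n,l,s,_=cv2.connectedComponentsWithStats(m)
    for i in range(1,n):
        if s[i,4]>15:
            rc=np.argwhere((l==i)&(d>0)); X=deproj(c,d,rc)
            w,V=np.linalg.eigh(np.cov(X[:,:2].T)); v=V[:,1]
            print(c,s[i],X.min(0),X.max(0),X.mean(0),"axis deg",np.degrees(np.arctan2(v[1],v[0]))%180,"sd",np.sqrt(w))
def plane(X,it=300,tol=.003,sel=None):
    rng=np.random.default_rng(0);best=None
    for _ in range(it):
        a=X[rng.choice(len(X),3,False)];n=np.cross(a[1]-a[0],a[2]-a[0])
        if np.linalg.norm(n)<1e-6: continue
        n/=np.linalg.norm(n)
        if sel is not None and not sel(n): continue
        k=abs((X-a[0])@n)<tol
        if best is None or k.sum()>best.sum(): best=k
    c=X[best].mean(0);n=np.linalg.svd(X[best]-c)[2][2];return c,n,best
E
python3 - <<'E'
from m import *
I={c:(cv2.imread(f"pics/{c}0.png"),np.load(f"{c}d.npy")) for c in("scene","top")}
for c in I: yellow(c,*I[c])
for c in I:
    im,d=I[c]; rc=np.argwhere(d>0); X=deproj(c,d,rc)
    k=(X[:,0]>.45)&(X[:,0]<.80)&(X[:,1]>-.40)&(X[:,1]<-.13)&(X[:,2]>.015)&(X[:,2]<.175)
    hsv=cv2.cvtColor(im,cv2.COLOR_BGR2HSV)[rc[:,0],rc[:,1]]
    k&=(hsv[:,2]>50)&(hsv[:,0]>10)&(hsv[:,0]<32)
    Y=X[k]; print(c,len(Y))
    for s,nm in((lambda n:abs(n[2])<.25 and abs(n[1])>.7,"side"),(lambda n:.4<abs(n[2])<.95 and n[0]*n[2]<-.2,"mouth"),(lambda n:.3<abs(n[2])<.95 and n[0]*n[2]>.2,"back"),(lambda n:abs(n[2])>.97,"top"),(lambda n:abs(n[2])<.25 and abs(n[0])>.7,"front")):
        cc,n,b=plane(Y,sel=s); print(nm,b.sum(),cc,n,"az",np.degrees(np.arctan2(n[1],n[0])),Y[b].min(0),Y[b].max(0))
    # handles
    hsvf=cv2.cvtColor(im,cv2.COLOR_BGR2HSV)[rc[:,0],rc[:,1]]
    kk=(X[:,0]>.47)&(X[:,0]<.60)&(X[:,1]>-.38)&(X[:,1]<-.18)&(X[:,2]>.12)&(X[:,2]<.23)
    for nm,q in(("black",hsvf[:,2]<70),("red",((hsvf[:,0]<6)|(hsvf[:,0]>174))&(hsvf[:,1]>150))):
        Z=X[kk&q]; 
        if len(Z)<15: continue
        m=Z.mean(0);v=np.linalg.svd(Z-m)[2][0]; v*=np.sign(v[0])
        print(nm,len(Z),m,v,"az",np.degrees(np.arctan2(v[1],v[0])),"el",np.degrees(np.arcsin(v[2])),Z.min(0),Z.max(0))
E
```

```text
scene [363 184   8   7  18] [0.782  0.0134 0.11  ] [0.8117 0.0569 0.1153] [0.7975 0.0326 0.1131] axis deg 61.865341216965476 sd [0.008  0.0148]
scene [234 197  11   9  41] [0.3586 0.3122 0.0121] [0.3828 0.4037 0.0218] [0.3688 0.3529 0.017 ] axis deg 97.23494212224543 sd [0.0054 0.023 ]
scene [484 268  37  27 470] [ 0.8619 -0.6143  0.0045] [ 0.9327 -0.5221  0.0364] [ 0.8917 -0.5716  0.0259] axis deg 87.73913147105473 sd [0.019  0.0277]
scene [512 295  44  26 252] [ 0.8543 -0.7344  0.0039] [ 0.9225 -0.6353  0.0334] [ 0.8698 -0.6977  0.018 ] axis deg 108.66313782739644 sd [0.0124 0.0326]
top [474  93  26  18 401] [ 0.8615 -0.6114  0.0168] [ 0.9254 -0.5171  0.0371] [ 0.8935 -0.5631  0.0266] axis deg 90.69940007467743 sd [0.018  0.0261]
top [293 204  14  21 202] [0.4594 0.0983 0.0453] [0.5299 0.1428 0.0768] [0.4927 0.1207 0.0667] axis deg 3.0889426528853505 sd [0.0118 0.0161]
top [242 223  15  11 115] [0.4342 0.2762 0.0221] [0.4695 0.3235 0.0465] [0.4516 0.3002 0.0367] axis deg 79.48855761868703 sd [0.0092 0.0119]
top [216 249  29   9 143] [0.3551 0.3181 0.0062] [0.381  0.418  0.0247] [0.
[... 1374 characters left out ...]
504  0.1156] [-0.661  -0.1169 -0.7412] az -169.96920507736436 [ 0.5984 -0.3302  0.0604] [ 0.7251 -0.1717  0.1632]
top 185 [ 0.6087 -0.2592  0.1461] [-0.038   0.1257  0.9913] az 106.84191860631749 [ 0.5474 -0.3326  0.1338] [ 0.6339 -0.1845  0.1582]
front 150 [ 0.6047 -0.2582  0.1462] [-0.9604 -0.1205  0.2512] az -172.84742629599737 [ 0.5618 -0.3354  0.0167] [ 0.6204 -0.1877  0.1632]
black 133 [ 0.5306 -0.2161  0.1862] [ 0.792   0.1463 -0.5928] az 10.466400713918935 el -36.355607375243935 [ 0.4916 -0.2285  0.1453] [ 0.5733 -0.2044  0.2105]
red 104 [ 0.5461 -0.3246  0.1697] [ 0.8148  0.1598 -0.5573] az 11.096176356682978 el -33.871160718843804 [ 0.5134 -0.336   0.14  ] [ 0.5818 -0.3135  0.1891]
```

```bash
python3 - <<'E'
import cv2
a=cv2.imread("pics/scene0.png")[160:300,150:330]; cv2.imwrite("pics/c.png",cv2.resize(a,None,fx=4,fy=4,interpolation=3))
E
```

```text
(no output)
```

View pics/c.png

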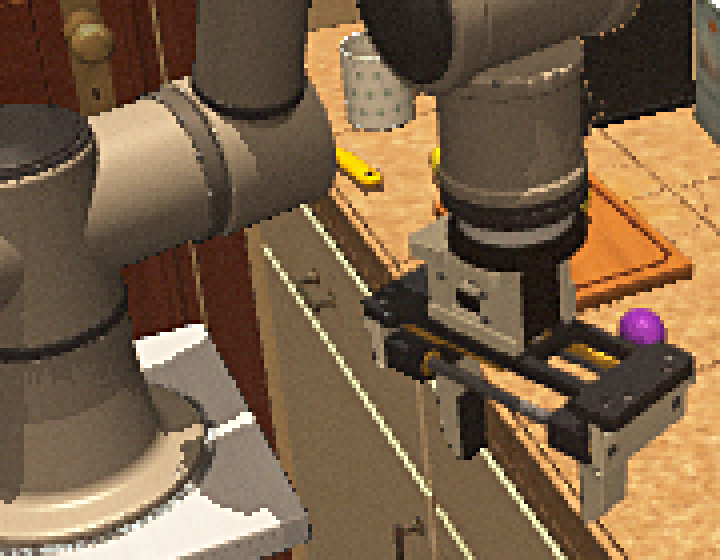

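In the top view there's a second yellow fruit at (249,228), but it's off the board and smaller (about 47 mm high). The one on the board at (299,214) is therefore the lemon. Next I'll refine the knife's place with a silhouette fit in both views.

```bash
cat > fit.py <<'E'
from m import *
from scipy.optimize import minimize
from scipy.spatial import ConvexHull
I={c:(cv2.imread(f"pics/{c}0.png"),np.load(f"{c}d.npy")) for c in("scene","top")}
a=np.radians(42)
def K(ex,ey,yaw):
    Rz=np.array([[np.cos(yaw),-np.sin(yaw),0],[np.sin(yaw),np.cos(yaw),0],[0,0,1]])
    B=np.array([[np.cos(a),0,np.sin(a)],[0,1,0],[-np.sin(a),0,np.cos(a)]])
    return Rz@B, Rz@np.array([ex,ey,.115])
box=np.array([[x,y,z] for x in(-.11,-.012) for y in(-.009,.009) for z in(.012,.036)])
M={}
for c in I:
    im,d=I[c]; rc=np.argwhere(d>0);X=deproj(c,d,rc);v=cv2.cvtColor(im,cv2.COLOR_BGR2HSV)[rc[:,0],rc[:,1],2]
    k=(v<75)&(X[:,0]>.47)&(X[:,0]<.6)&(X[:,1]>-.28)&(X[:,1]<-.18)&(X[:,2]>.13)&(X[:,2]<.23)
    m=np.zeros((400,640),np.uint8); m[rc[k,0],rc[k,1]]=1
    n,l,s,_=cv2.connectedComponentsWithStats(m); m=(l==1+s[1:,4].argmax()).astype(np.uint8)
    M[c]=cv2.resize(m,None,fx=8,fy=8,interpolation=0); print(c,m.sum())
def cost(p,cs,full=False):
    R,t=K(*p);o=0
    for c in cs:
        uv=(proj(c,box@R.T+t)[:,::-1]+.5)*8
        g=np.zeros_like(M[c]);cv2.fillConvexPoly(g,cv2.convexHull(uv.astype(np.float32)).round().astype(np.int32),1)
        o+=1-(g&M[c]).sum()/(g|M[c]).sum()
    return o
for cs in(("top",),("scene",),("top","scene")):
    best=min((minimize(cost,p0,args=(cs,),method="Nelder-Mead",options=dict(initial_simplex=np.array(p0)+np.array([[0,0,0],[.006,0,0],[0,.006,0],[0,0,.05]]))) for p0 in([.52,-.3065,.17],[.517,-.309,.15],[.523,-.303,.19])),key=lambda r:r.fun)
    print(cs,best.x,best.fun)
im,d=I["top"]
for m in nets.masks_of("top","lemon"):
    if m["box"][0]<300 and m["box"][0]>285:
        rc=np.argwhere(m["region"]&(d>0));X=deproj("top",d,rc);X=X[X[:,2]>.035]
        (cx,cy),wh,an=cv2.minAreaRect(X[:,:2].astype(np.float32));print("rect",cx,cy,wh,an)
        q=X[:,:2]-X[:,:2].mean(0);w,V=np.linalg.eigh(q.T@q);print("pca",np.degrees(np.arctan(V[1,1]/V[0,1])),X.mean(0),len(X))
        e=cv2.fitEllipse(cv2.findContours(m["region"].astype(np.uint8),0,1)[0][0]);print(e)
E
python3 fit.py
```

```text
scene 116
top 141
('top',) [ 0.5239 -0.2937  0.1468] 0.3180650037792895
('scene',) [ 0.5158 -0.3117  0.1835] 0.46004439511653716
('top', 'scene') [ 0.5202 -0.3045  0.1687] 0.7912804899193802
rect 0.49364688992500305 0.1210743859410286 (0.06327581405639648, 0.056673090904951096) 45.708683013916016
pca 7.946920522761464 [0.4921 0.1206 0.0642] 256
((299.3973083496094, 214.04261779785156), (15.005155563354492, 20.071155548095703), 171.01400756835938)
```

Request:
step_arm --steps '[{"z": -0.05,"claw": -0.2},{"z": -0.1,"claw": -0.2},{"z": -0.15,"claw": -0.2},{"z": -0.2,"claw": -0.2},{"z": -0.22,"claw": -0.2},{"z": -0.22,"claw": -0.2}]'

```text
$.steps[0]: bad value
```

The combined fit, heel at e_x 0.520, e_y -0.305, yaw 0.169, agrees with the plane fits. The lemon is at about (0.493, 0.121) with a yaw of about 8°. Now I'll move.

Request:
step_arm --steps '[{"x": 0,"y": 0,"z": -0.05,"rx": 0,"ry": 0,"rz": 0,"claw": -0.2},{"x": 0,"y": 0,"z": -0.1,"rx": 0,"ry": 0,"rz": 0,"claw": -0.2},{"x": 0,"y": 0,"z": -0.15,"rx": 0,"ry": 0,"rz": 0,"claw": -0.2},{"x": 0,"y": 0,"z": -0.2,"rx": 0,"ry": 0,"rz": 0,"claw": -0.2},{"x": 0,"y": 0,"z": -0.22,"rx": 0,"ry": 0,"rz": 0,"claw": -0.2},{"x": 0,"y": 0,"z": -0.22,"rx": 0,"ry": 0,"rz": 0,"claw": -0.2}]'

```text
time: 1.85
tool_pos: [0.2086, -0.483, 0.3963]
tool_rot: [3.133, 0.001, 0.408]
contact_force: [-0.2, 0.2, -0.5]
opening: 0.0567
grip_force: 0.0
```

```bash
cat > g.py <<'E'
from h import *
from scipy.spatial.transform import Rotation as Ro
np.set_printoptions(precision=4,suppress=True)
D=np.radians
def knifeR(yaw,el): # knife axes: x down by el
    return Ro.from_euler("xyz",[0,el,yaw]).as_matrix()
def toolR(Rk,tilt): # tool x along knife x, z opposite knife z, turned by tilt about knife y
    return Rk@Ro.from_euler("y",tilt).as_matrix()@np.diag([1,-1,-1.])
def grasp(ex,ey,yaw,tilt,gx=-.042,back=0):
    Rk=knifeR(yaw,D(42)); h=Ro.from_euler("z",yaw).apply([ex,ey,.115])
    Rt=toolR(Rk,tilt); return h+Rk@[gx,0,.024]+Rt[:,2]*(.019-back),Rt
def delta(p,R):
    o=robot.observe(); R0=Ro.from_euler("xyz",o["tool_rot"]).as_matrix()
    d=R0.T@(np.array(p)-o["tool_pos"]); w=Ro.from_matrix(R0.T@R).as_rotvec()
    print("t",o["time"],"pos",o["tool_pos"],"F",o["contact_force"],"op",o["opening"],"grip",o["grip_force"])
    print("shift frac",d/.75,"rot frac",w/(np.pi/4),"rows",np.linalg.norm(d)/.0417,np.degrees(np.linalg.norm(w))/7.16)
E
python3 - <<'E'
from g import *
p,R=grasp(.520,-.3055,.169,D(-10),back=.12); print(p,R); print(grasp(.520,-.3055,.169,D(-10))[0])
delta(p,R)
E
```

```text
[ 0.6018 -0.2072  0.2466] [[ 0.836   0.1682 -0.5224]
 [ 0.1426 -0.9858 -0.0891]
 [-0.5299 -0.     -0.848 ]]
[ 0.5391 -0.2179  0.1448]
t 1.85 pos [ 0.2086 -0.483   0.3963] F [-0.1887  0.2261 -0.5021] op 0.05670122048798858 grip 0.0
shift frac [ 0.6274 -0.1313  0.1977] rot frac [ 0.0958 -0.7074  0.2931] rows 12.064530466828952 4.850046126771932
```

Request:
step_arm --steps '[{"x": 0.05,"y": -0.01,"z": 0.01,"rx": 0.01,"ry": -0.05,"rz": 0.03,"claw": -0.2},{"x": 0.1,"y": -0.02,"z": 0.03,"rx": 0.02,"ry": -0.1,"rz": 0.06,"claw": -0.2},{"x": 0.15,"y": -0.03,"z": 0.05,"rx": 0.02,"ry": -0.17,"rz": 0.08,"claw": -0.2},{"x": 0.2,"y": -0.04,"z": 0.06,"rx": 0.03,"ry": -0.23,"rz": 0.1,"claw": -0.2},{"x": 0.25,"y": -0.05,"z": 0.08,"rx": 0.04,"ry": -0.3,"rz": 0.12,"claw": -0.2},{"x": 0.3,"y": -0.06,"z": 0.09,"rx": 0.05,"ry": -0.36,"rz": 0.15,"claw": -0.2},{"x": 0.35,"y": -0.07,"z": 0.11,"rx": 0.06,"ry": -0.42,"rz": 0.18,"claw": -0.2},{"x": 0.4,"y": -0.08,"z": 0.12,"rx": 0.07,"ry": -0.48,"rz": 0.2,"claw": -0.2},{"x": 0.45,"y": -0.09,"z": 0.13,"rx": 0.08,"ry": -0.54,"rz": 0.23,"claw": -0.2},{"x": 0.5,"y": -0.1,"z": 0.15,"rx": 0.09,"ry": -0.6,"rz": 0.26,"claw": -0.2},{"x": 0.55,"y": -0.12,"z": 0.17,"rx": 0.09,"ry": -0.66,"rz": 0.28,"claw": -0.2},{"x": 0.6,"y": -0.13,"z": 0.18,"rx": 0.096,"ry": -0.707,"rz": 0.293,"claw": -0.2}]'

```text
time: 2.85
tool_pos: [0.5829, -0.2115, 0.2535]
tool_rot: [-3.129, 0.566, 0.176]
contact_force: [0.6, -1.7, 0.8]
opening: 0.0367
grip_force: 0.0
```

```bash
python3 - <<'E'
from g import *
delta(*grasp(.520,-.3055,.169,D(-10),back=.10)); print(robot.observe()["qpos"])
for c in("top","scene"): cv2.imwrite(f"pics/{c}1.png",read_camera(c)[0])
a=cv2.imread("pics/top1.png")[120:240,340:480];b=cv2.imread("pics/scene1.png")[130:270,280:440]
a=cv2.resize(a,(480,411),interpolation=3);b=cv2.resize(b,(480,420),interpolation=3)
cv2.imwrite("pics/d.png",cv2.resize(np.hstack([a[:411],b[:411]]),(800,343)))
E
```

```text
t 2.85 pos [ 0.5829 -0.2115  0.2535] F [ 0.585  -1.6708  0.8014] op 0.03674935652131256 grip 0.0
shift frac [ 0.0269 -0.0011  0.0207] rot frac [-0.0115  0.0091  0.0076] rows 0.6104979867802917 0.10373030639885261
[-0.3411  0.8755  0.6392 -0.3014  2.1162  0.9646]
```

View pics/d.png

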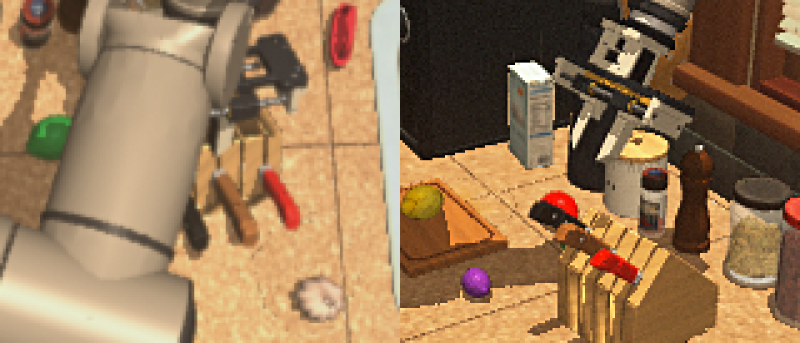

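The pose was reached. The arm covers the black handle in the top view, while the scene view shows all three handles at about crop (550,215), (585,238) and (615,265), with the fingers above and behind them. I'll settle and recheck.

Request:
step_arm --steps '[{"x": 0.014,"y": -0.001,"z": 0.01,"rx": -0.006,"ry": 0.004,"rz": 0.004,"claw": -0.2},{"x": 0.027,"y": -0.001,"z": 0.02,"rx": -0.006,"ry": 0.004,"rz": 0.004,"claw": -0.2},{"x": 0.027,"y": -0.001,"z": 0.02,"rx": -0.006,"ry": 0.004,"rz": 0.004,"claw": -0.2},{"x": 0.027,"y": -0.001,"z": 0.02,"rx": -0.006,"ry": 0.004,"rz": 0.004,"claw": -0.2},{"x": 0.027,"y": -0.001,"z": 0.02,"rx": -0.006,"ry": 0.004,"rz": 0.004,"claw": -0.2}]'

```text
time: 3.37
tool_pos: [0.5908, -0.2125, 0.2352]
tool_rot: [-3.139, 0.554, 0.168]
contact_force: [0.1, 0.8, 0.0]
opening: 0.0367
grip_force: 0.0
```

```bash
python3 - <<'E'
from g import *
delta(*grasp(.520,-.3055,.169,D(-10),back=.10));delta(*grasp(.520,-.3055,.169,D(-10)))
# refit planes with scene, now the lemon is visible too
from m import *
im,d=read_camera("scene"); yellow("scene",im,d)
c="scene"; X=deproj(c,d,np.argwhere(d>0))
k=(X[:,0]>.45)&(X[:,0]<.80)&(X[:,1]>-.40)&(X[:,1]<-.13)&(X[:,2]>.015)&(X[:,2]<.165);Y=X[k]
for s in(lambda n:abs(n[2])<.25 and abs(n[1])>.7,lambda n:.4<abs(n[2])<.95 and n[0]*n[2]<-.2,lambda n:abs(n[2])<.25 and abs(n[0])>.7):
    cc,n,b=plane(Y,sel=s,tol=.002);print(b.sum(),cc,n,np.degrees(np.arctan2(n[1],n[0])))
E
```

```text
t 3.3667 pos [ 0.5908 -0.2125  0.2352] F [0.1463 0.7665 0.0171] op 0.0367018916737285 grip 0.0
shift frac [ 0.0052 -0.0045  0.0056] rot frac [-0.0033 -0.0061 -0.0009] rows 0.15945005294134076 0.043769584211935775
t 3.3667 pos [ 0.5908 -0.2125  0.2352] F [0.1463 0.7665 0.0171] op 0.0367018916737285 grip 0.0
shift frac [ 0.0046 -0.0041  0.1389] rot frac [-0.0033 -0.0061 -0.0009] rows 2.501205301737435 0.043769584211935775
scene [258 195   9  10  65] [0.4344 0.2709 0.0007] [0.4842 0.3902 0.0448] [0.4509 0.2904 0.0315] axis deg 77.21077919424573 sd [0.0095 0.0159]
scene [232 197  13   9  44] [0.358 0.309 0.012] [0.383  0.4107 0.0244] [0.3672 0.3571 0.0174] axis deg 96.36007310226752 sd [0.0054 0.0276]
scene [281 204  17  14 160] [0.4575 0.0917 0.0284] [0.5328 0.126  0.0766] [0.4898 0.1051 0.0567] axis deg 170.99246915971094 sd [0.0085 0.016 ]
scene [485 268  36  27 459] [ 0.8612 -0.6148  0.0049] [ 0.929  -0.5213  0.0349] [ 0.8928 -0.5725  0.0263] axis deg 86.17598786550313 sd [0.0189 0.0274]
scene [512 295  44  26 243] [ 0.8549 -0.735   0.003 ] [ 0.923  -0.6343  0.0332] [ 0.87   -0.6975  0.0184] axis deg 108.90170147852005 sd [0.0127 0.033 ]
664 [ 0.6373 -0.3327  0.0725] [-0.1709  0.9853 -0.0024] 99.84170435445023
348 [ 0.5909 -0.2829  0.1314] [-0.7109 -0.1579  0.6854] -167.47623523435837
522 [ 0.561  -0.2804  0.0605] [-0.984  -0.1783 -0.0044] -169.7281117507768
```

```bash
python3 - <<'E'
from g import *
delta(*grasp(.520,-.308,.173,D(-10),back=.03))
E
```

```text
t 3.4167 pos [ 0.591  -0.2125  0.2354] F [-0.1655  0.226  -0.1155] op 0.03661652737620076 grip 0.0
shift frac [ 0.006  -0.0036  0.0984] rot frac [-0.0057 -0.0067 -0.0052] rows 1.7744886642563424 0.06429771038478212
```

Request:
step_arm --steps '[{"x": 0.006,"y": -0.004,"z": 0.02,"rx": -0.005,"ry": -0.006,"rz": -0.005,"claw": -0.2},{"x": 0.006,"y": -0.004,"z": 0.04,"rx": -0.005,"ry": -0.006,"rz": -0.005,"claw": -0.2},{"x": 0.006,"y": -0.004,"z": 0.06,"rx": -0.005,"ry": -0.006,"rz": -0.005,"claw": -0.2},{"x": 0.006,"y": -0.004,"z": 0.08,"rx": -0.005,"ry": -0.006,"rz": -0.005,"claw": -0.2},{"x": 0.006,"y": -0.004,"z": 0.098,"rx": -0.005,"ry": -0.006,"rz": -0.005,"claw": -0.2},{"x": 0.006,"y": -0.004,"z": 0.098,"rx": -0.005,"ry": -0.006,"rz": -0.005,"claw": -0.2},{"x": 0.006,"y": -0.004,"z": 0.098,"rx": -0.005,"ry": -0.006,"rz": -0.005,"claw": -0.2}]'

```text
time: 4.0
tool_pos: [0.5563, -0.2147, 0.1697]
tool_rot: [-3.14, 0.56, 0.174]
contact_force: [0.9, 0.6, 0.1]
opening: 0.0368
grip_force: 0.0
```

```bash
python3 - <<'E'
from g import *
delta(*grasp(.520,-.308,.173,D(-10)))
b=read_camera("scene")[0];cv2.imwrite("pics/e.png",cv2.resize(b[160:280,300:420],(720,600)[:1]*1+(600,) if 0 else (600,600),interpolation=3))
E
```

```text
t 4.0 pos [ 0.5563 -0.2147  0.1697] F [0.9423 0.6132 0.1018] op 0.03678394891919625 grip 0.0
shift frac [-0.0007  0.0011  0.0396] rot frac [-0.0014  0.0016  0.0011] rows 0.7133608381689579 0.015056990394288204
```

View pics/e.png

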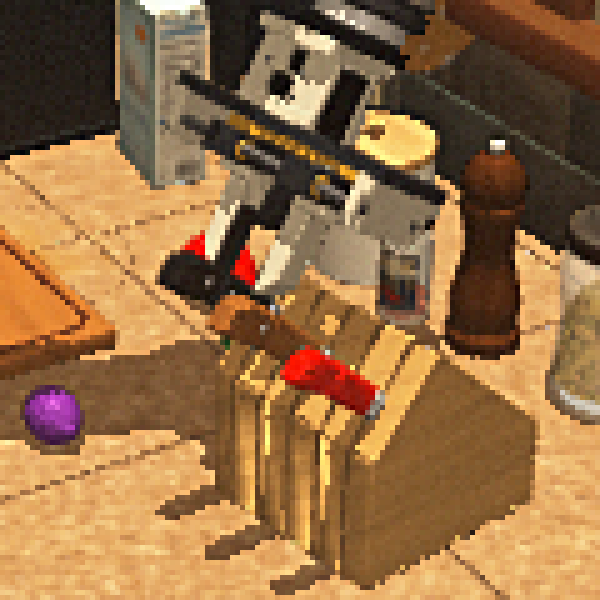

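The fingers straddle the black handle at crop (215,275) and clear the brown one. I'll go in the last 30 mm, then close lightly.

Request:
step_arm --steps '[{"x": 0,"y": 0.001,"z": 0.01,"rx": 0,"ry": 0,"rz": 0,"claw": -0.2},{"x": 0,"y": 0.001,"z": 0.02,"rx": 0,"ry": 0,"rz": 0,"claw": -0.2},{"x": 0,"y": 0.001,"z": 0.03,"rx": 0,"ry": 0,"rz": 0,"claw": -0.2},{"x": 0,"y": 0.001,"z": 0.039,"rx": 0,"ry": 0,"rz": 0,"claw": -0.2},{"x": 0,"y": 0.001,"z": 0.039,"rx": 0,"ry": 0,"rz": 0,"claw": -0.2},{"x": 0,"y": 0.001,"z": 0.039,"rx": 0,"ry": 0,"rz": 0,"claw": -0.2}]'

```text
time: 4.55
tool_pos: [0.541, -0.2176, 0.1433]
tool_rot: [-3.139, 0.562, 0.176]
contact_force: [0.5, 0.2, 0.7]
opening: 0.0369
grip_force: 0.0
```

Request:
step_arm --squeeze 5 --steps '[{"x": 0,"y": 0,"z": 0,"rx": 0,"ry": 0,"rz": 0,"claw": -0.4},{"x": 0,"y": 0,"z": 0,"rx": 0,"ry": 0,"rz": 0,"claw": -0.5},{"x": 0,"y": 0,"z": 0,"rx": 0,"ry": 0,"rz": 0,"claw": -0.6},{"x": 0,"y": 0,"z": 0,"rx": 0,"ry": 0,"rz": 0,"claw": -0.7},{"x": 0,"y": 0,"z": 0,"rx": 0,"ry": 0,"rz": 0,"claw": -0.7},{"x": 0,"y": 0,"z": 0,"rx": 0,"ry": 0,"rz": 0,"claw": -0.7},{"x": 0,"y": 0,"z": 0,"rx": 0,"ry": 0,"rz": 0,"claw": -0.7}]'

```text
time: 5.13
tool_pos: [0.5415, -0.2176, 0.1438]
tool_rot: [-3.14, 0.56, 0.175]
contact_force: [0.7, -0.5, 0.6]
opening: 0.0183
grip_force: 5.0
```

Request:
step_arm --squeeze 50 --steps '[{"x": 0,"y": 0,"z": 0,"rx": 0,"ry": 0,"rz": 0,"claw": -1},{"x": 0,"y": 0,"z": 0,"rx": 0,"ry": 0,"rz": 0,"claw": -1},{"x": 0,"y": 0,"z": 0,"rx": 0,"ry": 0,"rz": 0,"claw": -1},{"x": 0,"y": 0,"z": 0,"rx": 0,"ry": 0,"rz": 0,"claw": -1}]'

```text
time: 5.47
tool_pos: [0.5415, -0.2176, 0.1438]
tool_rot: [-3.14, 0.56, 0.175]
contact_force: [2.0, 0.1, 1.7]
opening: 0.0174
grip_force: 50.0
```

```bash
python3 - <<'E'
from g import *
p,R=grasp(.520,-.308,.173,D(-10)); o=robot.observe(); Rk=knifeR(.173,D(42))
delta(np.array(o["tool_pos"])-.04*Rk[:,0],R)
E
```

```text
t 5.4667 pos [ 0.5415 -0.2176  0.1438] F [1.9814 0.1027 1.6725] op 0.017429381262828884 grip 49.98564491048455
shift frac [-0.0525 -0.0001 -0.0092] rot frac [-0.001   0.0021  0.0024] rows 0.9592326139088744 0.02141447105059162
```

Drawing 40 mm slowly first, with a force check.

Request:
step_arm --steps '[{"x": -0.007,"y": 0,"z": -0.001,"rx": 0,"ry": 0,"rz": 0,"claw": -1},{"x": -0.013,"y": 0,"z": -0.002,"rx": 0,"ry": 0,"rz": 0,"claw": -1},{"x": -0.02,"y": 0,"z": -0.0035,"rx": 0,"ry": 0,"rz": 0,"claw": -1},{"x": -0.026,"y": 0,"z": -0.0046,"rx": 0,"ry": 0,"rz": 0,"claw": -1},{"x": -0.026,"y": 0,"z": -0.0046,"rx": 0,"ry": 0,"rz": 0,"claw": -1}]'

```text
time: 5.88
tool_pos: [0.5261, -0.2204, 0.1581]
tool_rot: [-3.14, 0.561, 0.175]
contact_force: [-0.2, -0.3, -0.2]
opening: 0.0175
grip_force: 50.0
```

Request:
step_arm --steps '[{"x": -0.007,"y": 0,"z": -0.001,"rx": 0,"ry": 0,"rz": 0,"claw": -1},{"x": -0.013,"y": 0,"z": -0.002,"rx": 0,"ry": 0,"rz": 0,"claw": -1},{"x": -0.02,"y": 0,"z": -0.0035,"rx": 0,"ry": 0,"rz": 0,"claw": -1},{"x": -0.026,"y": 0,"z": -0.0046,"rx": 0,"ry": 0,"rz": 0,"claw": -1},{"x": -0.026,"y": 0,"z": -0.0046,"rx": 0,"ry": 0,"rz": 0,"claw": -1}]'

```text
time: 6.3
tool_pos: [0.5117, -0.223, 0.1712]
tool_rot: [-3.14, 0.561, 0.175]
contact_force: [0.0, 0.5, 0.4]
opening: 0.0178
grip_force: 50.0
```

```bash
python3 - <<'E'
from g import *
o=robot.observe();print(o["contact_force"],o["torque"],o["opening"])
R0=Ro.from_euler("xyz",o["tool_rot"]).as_matrix(); d=np.array(o["tool_pos"])-[.5415,-.2176,.1438]
print("in knife axes",knifeR(.173,D(42)).T@d, "F",knifeR(.173,D(42)).T@o["contact_force"]); delta(o["tool_pos"],toolR(knifeR(.173,D(42)),D(-10)))
E
```

```text
[0.0488 0.5266 0.4287] [ 0.0413 -0.3852  0.0228] 0.017787236862169833
in knife axes [-0.0409 -0.0002  0.0001] F [-0.1837  0.5103  0.4114]
t 6.3 pos [ 0.5117 -0.223   0.1712] F [0.0488 0.5266 0.4287] op 0.017787236862169833 grip 49.98520293273032
shift frac [0. 0. 0.] rot frac [-0.0012  0.0032  0.0017] rows 0.0 0.023977178748562866
```

Request:
step_arm --steps '[{"x": -0.0105,"y": 0,"z": -0.0018,"rx": 0,"ry": 0,"rz": 0,"claw": -1},{"x": -0.021,"y": 0,"z": -0.0037,"rx": 0,"ry": 0,"rz": 0,"claw": -1},{"x": -0.0315,"y": 0,"z": -0.0055,"rx": 0,"ry": 0,"rz": 0,"claw": -1},{"x": -0.042,"y": 0,"z": -0.0074,"rx": 0,"ry": 0,"rz": 0,"claw": -1},{"x": -0.0525,"y": 0,"z": -0.0092,"rx": 0,"ry": 0,"rz": 0,"claw": -1},{"x": -0.063,"y": 0,"z": -0.011,"rx": 0,"ry": 0,"rz": 0,"claw": -1},{"x": -0.0735,"y": 0,"z": -0.013,"rx": 0,"ry": 0,"rz": 0,"claw": -1},{"x": -0.084,"y": 0,"z": -0.0148,"rx": 0,"ry": 0,"rz": 0,"claw": -1},{"x": -0.084,"y": 0,"z": -0.0148,"rx": 0,"ry": 0,"rz": 0,"claw": -1}]'

```text
time: 7.05
tool_pos: [0.4649, -0.2315, 0.2147]
tool_rot: [-3.141, 0.56, 0.174]
contact_force: [0.8, 0.1, -1.2]
opening: 0.0177
grip_force: 50.0
```

Request:
step_arm --steps '[{"x": -0.0105,"y": 0,"z": -0.0018,"rx": 0,"ry": 0,"rz": 0,"claw": -1},{"x": -0.021,"y": 0,"z": -0.0037,"rx": 0,"ry": 0,"rz": 0,"claw": -1},{"x": -0.0315,"y": 0,"z": -0.0055,"rx": 0,"ry": 0,"rz": 0,"claw": -1},{"x": -0.042,"y": 0,"z": -0.0074,"rx": 0,"ry": 0,"rz": 0,"claw": -1},{"x": -0.0525,"y": 0,"z": -0.0092,"rx": 0,"ry": 0,"rz": 0,"claw": -1},{"x": -0.063,"y": 0,"z": -0.011,"rx": 0,"ry": 0,"rz": 0,"claw": -1},{"x": -0.0735,"y": 0,"z": -0.013,"rx": 0,"ry": 0,"rz": 0,"claw": -1},{"x": -0.084,"y": 0,"z": -0.0148,"rx": 0,"ry": 0,"rz": 0,"claw": -1},{"x": -0.084,"y": 0,"z": -0.0148,"rx": 0,"ry": 0,"rz": 0,"claw": -1}]'

```text
time: 7.8
tool_pos: [0.4183, -0.2397, 0.2576]
tool_rot: [-3.141, 0.559, 0.174]
contact_force: [0.7, -0.2, -1.7]
opening: 0.0177
grip_force: 50.0
```

```bash
python3 - <<'E'
from g import *
o=robot.observe();Rk=knifeR(.173,D(42))
d=np.array(o["tool_pos"])-[.5415,-.2176,.1438];print("in knife axes",Rk.T@d,"F",Rk.T@o["contact_force"])
delta(o["tool_pos"]+np.array([-.03,0,.07]),toolR(Rk,D(-10)))
E
```

```text
in knife axes [-0.1691 -0.0006  0.0008] F [ 1.5784 -0.3215 -0.8093]
t 7.8 pos [ 0.4183 -0.2397  0.2576] F [ 0.6774 -0.208  -1.6576] op 0.017705734498657227 grip 49.98492740560323
shift frac [-0.0829 -0.007  -0.0582] rot frac [-0.0003  0.0012  0.0009] rows 1.8263244858186833 0.009824881484934532
```

Out by 169 mm and carrying the full weight. Lift another 70 mm and hold.

Request:
step_arm --steps '[{"x": -0.014,"y": -0.001,"z": -0.01,"rx": 0,"ry": 0,"rz": 0,"claw": -1},{"x": -0.028,"y": -0.002,"z": -0.02,"rx": 0,"ry": 0,"rz": 0,"claw": -1},{"x": -0.042,"y": -0.003,"z": -0.03,"rx": 0,"ry": 0,"rz": 0,"claw": -1},{"x": -0.056,"y": -0.004,"z": -0.04,"rx": 0,"ry": 0,"rz": 0,"claw": -1},{"x": -0.07,"y": -0.006,"z": -0.05,"rx": 0,"ry": 0,"rz": 0,"claw": -1},{"x": -0.083,"y": -0.007,"z": -0.058,"rx": 0,"ry": 0,"rz": 0,"claw": -1},{"x": -0.083,"y": -0.007,"z": -0.058,"rx": 0,"ry": 0,"rz": 0,"claw": -1},{"x": -0.083,"y": -0.007,"z": -0.058,"rx": 0,"ry": 0,"rz": 0,"claw": -1},{"x": -0.083,"y": -0.007,"z": -0.058,"rx": 0,"ry": 0,"rz": 0,"claw": -1},{"x": -0.083,"y": -0.007,"z": -0.058,"rx": 0,"ry": 0,"rz": 0,"claw": -1}]'

```text
time: 8.63
tool_pos: [0.389, -0.2393, 0.3253]
tool_rot: [-3.138, 0.562, 0.176]
contact_force: [-0.2, 0.9, -2.1]
opening: 0.0176
grip_force: 50.0
```

```bash
cat >> g.py <<'E'
# grip as in knife frame: tool tilt -10deg, grasp point gp
def place(edge,yaw,el,gp=np.array([-.042,0,.024]),tilt=D(-10)):
    Rk=knifeR(yaw,el); Rt=toolR(Rk,tilt)
    return np.array(edge)+Rk@(gp-[.07,0,0])+.019*Rt[:,2],Rt
def knife(gp=np.array([-.042,0,.024]),tilt=D(-10)):
    o=robot.observe();R0=Ro.from_euler("xyz",o["tool_rot"]).as_matrix()
    Rk=R0@np.diag([1,-1,-1.])@Ro.from_euler("y",-tilt).as_matrix()
    return Rk, np.array(o["tool_pos"])-.019*R0[:,2]-Rk@gp
E
python3 - <<'E'
from g import *
Rk,h=knife(); print("tip",h+Rk@[.14,0,.006],"edge",h+Rk@[.07,0,0])
for c in("top","scene"):
    im,d=read_camera(c);cv2.imwrite(f"pics/{c}3.png",im);np.save(f"{c}3.npy",d)
    print(c,"grip",proj(c,h+Rk@[-.042,0,.024]),"edge",proj(c,h+Rk@[.07,0,0]),"tip",proj(c,h+Rk@[.14,0,.006]))
    for q in("chef_tip","chef_edge"): print(q,nets.landmark_of(c,q)[:2])
delta(*place([.494,.06,.25],np.radians(98),0.0))
b=cv2.imread("pics/scene3.png")[130:270,250:410];cv2.imwrite("pics/f.png",cv2.resize(b,(640,560),interpolation=3))
E
```

```text
tip [ 0.5198 -0.2159  0.2059] edge [ 0.4648 -0.2257  0.2484]
top grip [[232.9621 428.102 ]] edge [[212.7298 414.1575]] tip [[196.5855 406.6455]]
chef_tip []
chef_edge []
scene grip [[180.8231 306.2439]] edge [[202.6026 324.4749]] tip [[209.228  338.2132]]
chef_tip [{'pixel': [204.6, 338.7], 'conf': 0.8}]
chef_edge [{'pixel': [202.8, 326.8], 'conf': 0.94}, {'pixel': [261.7, 371.6], 'conf': 0.58}]
t 8.9333 pos [ 0.389  -0.2394  0.3258] F [ 0.4298  0.4651 -0.7932] op 0.01759488037689409 grip 49.98495134990662
shift frac [ 0.2213 -0.2238 -0.0275] rot frac [-0.3849  0.7396 -1.9551] rows 5.682960269053333 13.358239346771091
```

View pics/f.png

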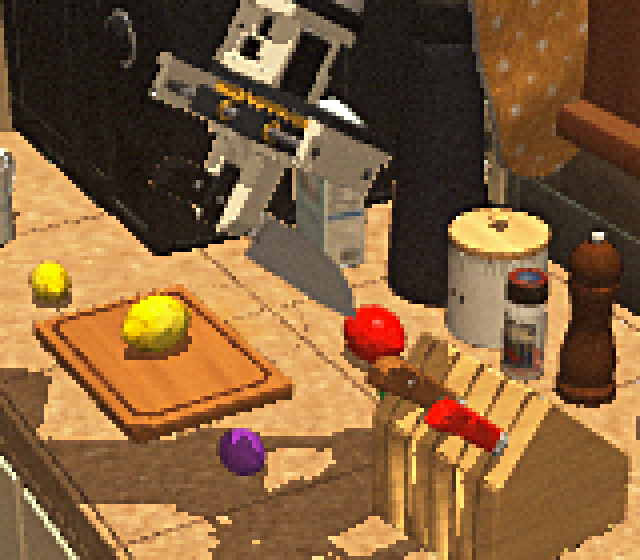

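The knife is out and clear. In the crop the blade runs from (260,245) to its tip at (352,312), matching the predicted tip pixel. Now I'll turn it level in two stages.

```bash
python3 - <<'E'
from g import *
from scipy.spatial.transform import Slerp
p,R=place([.494,.10,.22],np.radians(98),0.0)
o=robot.observe();R0=Ro.from_euler("xyz",o["tool_rot"])
S=Slerp([0,1],Ro.concatenate([R0,Ro.from_matrix(R)]))
for s in(.45,):
    print(S(s).as_matrix()); delta(o["tool_pos"]+s*(p-o["tool_pos"]),S(s).as_matrix())
print(p)
E
```

```text
[[ 0.6059  0.7516 -0.2607]
 [ 0.7619 -0.6426 -0.0817]
 [-0.229  -0.1491 -0.9619]]
t 8.9333 pos [ 0.389  -0.2394  0.3258] F [ 0.4298  0.4651 -0.7932] op 0.01759488037689409 grip 49.98495134990662
shift frac [ 0.1127 -0.1243  0.0007] rot frac [-0.1732  0.3328 -0.8798] rows 3.01827890305144 6.01120770604699
[ 0.5091 -0.0076  0.2253]
```

Request:
step_arm --steps '[{"x": 0.0,"y": 0.0,"z": 0.0,"rx": -0.012,"ry": 0.023,"rz": -0.06,"claw": -1},{"x": 0.01,"y": -0.01,"z": 0.0,"rx": -0.028,"ry": 0.053,"rz": -0.14,"claw": -1},{"x": 0.02,"y": -0.02,"z": 0.0,"rx": -0.045,"ry": 0.087,"rz": -0.23,"claw": -1},{"x": 0.035,"y": -0.035,"z": 0.0,"rx": -0.065,"ry": 0.125,"rz": -0.33,"claw": -1},{"x": 0.05,"y": -0.05,"z": 0.0,"rx": -0.085,"ry": 0.163,"rz": -0.43,"claw": -1},{"x": 0.065,"y": -0.065,"z": 0.0,"rx": -0.104,"ry": 0.2,"rz": -0.53,"claw": -1},{"x": 0.08,"y": -0.08,"z": 0.0,"rx": -0.124,"ry": 0.238,"rz": -0.63,"claw": -1},{"x": 0.09,"y": -0.1,"z": 0.0,"rx": -0.144,"ry": 0.276,"rz": -0.73,"claw": -1},{"x": 0.1,"y": -0.11,"z": 0.0,"rx": -0.161,"ry": 0.31,"rz": -0.82,"claw": -1},{"x": 0.113,"y": -0.124,"z": 0.0,"rx": -0.173,"ry": 0.333,"rz": -0.88,"claw": -1},{"x": 0.113,"y": -0.124,"z": 0.0,"rx": -0.173,"ry": 0.333,"rz": -0.88,"claw": -1}]'

```text
time: 9.85
tool_pos: [0.4435, -0.1338, 0.2807]
tool_rot: [-2.987, 0.229, 0.902]
contact_force: [0.4, 0.7, -1.4]
opening: 0.0177
grip_force: 50.0
```

```bash
python3 - <<'E'
from g import *
from scipy.spatial.transform import Slerp
p,R=place([.494,.10,.22],np.radians(98),0.0)
o=robot.observe();R0=Ro.from_euler("xyz",o["tool_rot"]);print(o["qpos"])
S=Slerp([0,1],Ro.concatenate([R0,Ro.from_matrix(R)]))
for s in(.8,1): delta(o["tool_pos"]+s*(p-o["tool_pos"]),S(s).as_matrix())
E
```

```text
[-0.3453  0.3357  1.416  -0.165   1.6115  0.3531]
t 9.85 pos [ 0.4435 -0.1338  0.2807] F [ 0.4306  0.7019 -1.4095] op 0.01773305308711772 grip 49.984330236911774
shift frac [ 0.1585 -0.0246  0.0278] rot frac [-0.1694  0.324  -0.8572] rows 2.9285036254823074 5.856997660138722
t 9.85 pos [ 0.4435 -0.1338  0.2807] F [ 0.4306  0.7019 -1.4095] op 0.01773305308711772 grip 49.984330236911774
shift frac [ 0.1982 -0.0308  0.0348] rot frac [-0.2118  0.405  -1.0715] rows 3.660629531852885 7.3212470751734
```

Request:
step_arm --steps '[{"x": 0.01,"y": 0.0,"z": 0.0,"rx": -0.015,"ry": 0.03,"rz": -0.08,"claw": -1},{"x": 0.03,"y": -0.005,"z": 0.004,"rx": -0.034,"ry": 0.064,"rz": -0.17,"claw": -1},{"x": 0.05,"y": -0.008,"z": 0.008,"rx": -0.053,"ry": 0.102,"rz": -0.27,"claw": -1},{"x": 0.07,"y": -0.011,"z": 0.012,"rx": -0.073,"ry": 0.14,"rz": -0.37,"claw": -1},{"x": 0.09,"y": -0.014,"z": 0.015,"rx": -0.093,"ry": 0.178,"rz": -0.47,"claw": -1},{"x": 0.11,"y": -0.017,"z": 0.018,"rx": -0.113,"ry": 0.215,"rz": -0.57,"claw": -1},{"x": 0.13,"y": -0.02,"z": 0.022,"rx": -0.132,"ry": 0.253,"rz": -0.67,"claw": -1},{"x": 0.145,"y": -0.023,"z": 0.025,"rx": -0.152,"ry": 0.29,"rz": -0.77,"claw": -1},{"x": 0.158,"y": -0.025,"z": 0.028,"rx": -0.169,"ry": 0.324,"rz": -0.857,"claw": -1},{"x": 0.158,"y": -0.025,"z": 0.028,"rx": -0.169,"ry": 0.324,"rz": -0.857,"claw": -1},{"x": 0.158,"y": -0.025,"z": 0.028,"rx": -0.169,"ry": 0.324,"rz": -0.857,"claw": -1}]'

```text
time: 10.77
tool_pos: [0.4955, -0.0354, 0.2366]
tool_rot: [-3.083, -0.103, 1.536]
contact_force: [0.6, -0.5, -1.0]
opening: 0.0177
grip_force: 50.0
```

```bash
python3 - <<'E'
from g import *
delta(*place([.494,.12,.20],np.radians(98),0.0))
E
```

```text
t 10.7667 pos [ 0.4955 -0.0354  0.2366] F [ 0.6303 -0.4868 -1.0283] op 0.01766354928296394 grip 49.98458967078477
shift frac [0.0597 0.0187 0.0471] rot frac [-0.044   0.0845 -0.2222] rows 1.4082751391074537 1.5197734561276528
```

Request:
step_arm --steps '[{"x": 0.015,"y": 0.005,"z": 0.012,"rx": -0.011,"ry": 0.021,"rz": -0.056,"claw": -1},{"x": 0.03,"y": 0.009,"z": 0.024,"rx": -0.022,"ry": 0.042,"rz": -0.111,"claw": -1},{"x": 0.045,"y": 0.014,"z": 0.035,"rx": -0.033,"ry": 0.063,"rz": -0.167,"claw": -1},{"x": 0.06,"y": 0.019,"z": 0.047,"rx": -0.044,"ry": 0.084,"rz": -0.222,"claw": -1},{"x": 0.06,"y": 0.019,"z": 0.047,"rx": -0.044,"ry": 0.084,"rz": -0.222,"claw": -1},{"x": 0.06,"y": 0.019,"z": 0.047,"rx": -0.044,"ry": 0.084,"rz": -0.222,"claw": -1},{"x": 0.06,"y": 0.019,"z": 0.047,"rx": -0.044,"ry": 0.084,"rz": -0.222,"claw": -1}]'

```text
time: 11.35
tool_pos: [0.5097, 0.0125, 0.2061]
tool_rot: [3.14, -0.174, 1.711]
contact_force: [0.5, -0.1, -1.9]
opening: 0.0173
grip_force: 50.0
```

```bash
python3 - <<'E'
from g import *
Rk,h=knife();delta(*place([.494,.12,.105],np.radians(98),0.0))
for c in("top","scene"):
    im,d=read_camera(c);cv2.imwrite(f"pics/{c}4.png",im)
    P=[h+Rk@np.array(v) for v in([.07,0,0],[.14,0,.006],[.0,0,0],[.02,0,.036])]
    print(c,proj(c,np.array(P)).round(1).tolist())
    for q in("chef_tip","chef_edge","chef_knife","lemon"): print(q,[(m["pixel"],round(m["conf"],2)) for m in nets.landmark_of(c,q)[:2]])
    # blade depth points: around knife plane
    X=deproj(c,d,np.argwhere(d>0)); L=(X-h)@Rk
    k=(L[:,0]>.005)&(L[:,0]<.15)&(abs(L[:,1])<.02)&(L[:,2]>-.03)&(L[:,2]<.06); Z=X[k]; print(k.sum())
    if k.sum()>20:
        Lk=L[k]; print("knife-frame pts min/max",np.percentile(Lk,[1,99],axis=0)); print("y fit a+bx+cz",np.linalg.lstsq(np.c_[np.ones(k.sum()),Lk[:,0],Lk[:,2]],Lk[:,1],rcond=None)[0])
        for x in np.arange(.01,.14,.02):
            s=Lk[(Lk[:,0]>x)&(Lk[:,0]<x+.02)]
            if len(s): print(round(x,2),len(s),"z",s[:,2].min(),s[:,2].max())
a=cv2.imread("pics/top4.png")[150:260,240:380];b=cv2.imread("pics/scene4.png")[120:270,240:360]
cv2.imwrite("pics/g.png",np.hstack([cv2.resize(a,(480,377),interpolation=3),cv2.resize(b,(302,377),interpolation=3)]))
E
```

```text
t 11.35 pos [0.5097 0.0125 0.2061] F [ 0.4648 -0.0829 -1.9174] op 0.01725636275090478 grip 49.98501108493656
shift frac [-0.0222 -0.001   0.1258] rot frac [0.0019 0.001  0.001 ] rows 2.2968362843665706 0.014654478240524694
top [[207.8, 296.4], [211.3, 273.5], [204.1, 319.0], [203.4, 312.1]]
chef_tip [([211.5, 272.9], 0.41)]
chef_edge [([209.1, 296.7], 0.45)]
chef_knife [([198.5, 319.0], 0.43)]
lemon [([226.1, 248.5], 0.54), ([219.0, 359.8], 0.54)]
86
knife-frame pts min/max [[0.0058 0.0005 0.0016]
 [0.1286 0.0035 0.0376]]
y fit a+bx+cz [ 0.0026 -0.0029 -0.0028]
0.01 14 z 0.00470129062466968 0.03778869326208021
0.03 15 z 0.0032925260612209225 0.03626961738247304
0.05 15 z 0.001405511397826904 0.03761562225675109
0.07 15 z 0.0019184089832109778 0.034268337409690756
0.09 13 z 0.0015846845443901534 0.034929151360109406
0.11 8 z 0.005388351440230988 0.025525935841612654
0.13 1 z 0.013398798057215238 0.013398798057215238
scene [[174.9, 286.4], [167.7, 276.6], [181.0, 296.9], [170.2, 293.4]]
chef_tip []
chef_edge [([176.6, 288.5], 0.68), ([216.8, 290.5], 0.57)]
chef_knife [([182.2, 298.9], 0.5)]
lemon [([216.2, 343.3], 0.55), ([216.8, 287.5], 0.53)]
26
knife-frame pts min/max [[ 0.0057 -0.003   0.002 ]
 [ 0.0354  0.0051  0.0389]]
y fit a+bx+cz [ 0.0013 -0.1153  0.0924]
0.01 18 z 0.0017554569169342508 0.040510182746720254
0.03 3 z 0.004458322675367306 0.014622766437612955
```

View pics/g.png

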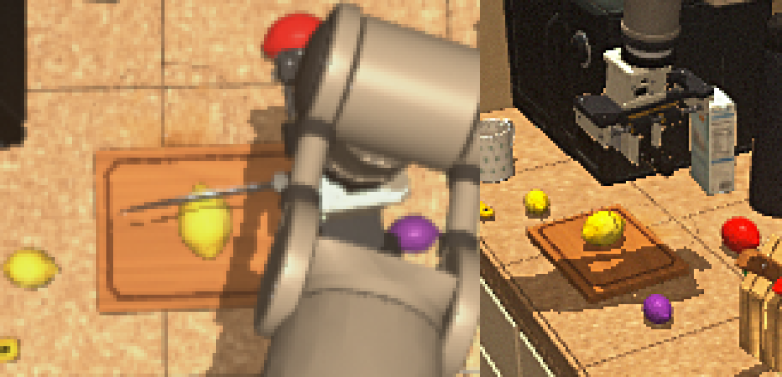

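The blade is level, edge down, and crosses the lemon square in the top view. Measured blade points match the model within about 2 mm. Next I'll descend to about 30 mm above the lemon.

Request:
step_arm --steps '[{"x": -0.012,"y": 0.0,"z": 0.0,"rx": 0,"ry": 0,"rz": 0,"claw": -1},{"x": -0.022,"y": 0.001,"z": 0.01,"rx": 0,"ry": 0,"rz": 0,"claw": -1},{"x": -0.022,"y": 0.001,"z": 0.025,"rx": 0,"ry": 0,"rz": 0,"claw": -1},{"x": -0.022,"y": 0.001,"z": 0.04,"rx": 0,"ry": 0,"rz": 0,"claw": -1},{"x": -0.022,"y": 0.001,"z": 0.055,"rx": 0,"ry": 0,"rz": 0,"claw": -1},{"x": -0.022,"y": 0.001,"z": 0.07,"rx": 0,"ry": 0,"rz": 0,"claw": -1},{"x": -0.022,"y": 0.001,"z": 0.085,"rx": 0,"ry": 0,"rz": 0,"claw": -1},{"x": -0.022,"y": 0.001,"z": 0.1,"rx": 0,"ry": 0,"rz": 0,"claw": -1},{"x": -0.022,"y": 0.001,"z": 0.112,"rx": 0,"ry": 0,"rz": 0,"claw": -1},{"x": -0.022,"y": 0.001,"z": 0.122,"rx": 0,"ry": 0,"rz": 0,"claw": -1},{"x": -0.022,"y": 0.001,"z": 0.125,"rx": 0,"ry": 0,"rz": 0,"claw": -1},{"x": -0.022,"y": 0.001,"z": 0.125,"rx": 0,"ry": 0,"rz": 0,"claw": -1}]'

```text
time: 12.85
tool_pos: [0.5102, 0.0135, 0.1097]
tool_rot: [3.141, -0.176, 1.713]
contact_force: [-0.0, -0.3, -1.8]
opening: 0.0176
grip_force: 50.0
```

Request:
step_arm --steps '[{"x": 0,"y": 0,"z": 0,"rx": 0,"ry": 0,"rz": 0,"claw": -1},{"x": 0,"y": 0,"z": 0,"rx": 0,"ry": 0,"rz": 0,"claw": -1},{"x": 0,"y": 0,"z": 0,"rx": 0,"ry": 0,"rz": 0,"claw": -1},{"x": 0,"y": 0,"z": 0,"rx": 0,"ry": 0,"rz": 0,"claw": -1},{"x": 0,"y": 0,"z": 0,"rx": 0,"ry": 0,"rz": 0,"claw": -1},{"x": 0,"y": 0,"z": 0,"rx": 0,"ry": 0,"rz": 0,"claw": -1}]'

```text
time: 13.35
tool_pos: [0.5106, 0.0136, 0.1105]
tool_rot: [3.139, -0.175, 1.714]
contact_force: [-0.2, -0.0, -2.0]
opening: 0.0175
grip_force: 50.0
```

```bash
python3 - <<'E'
from g import *
from m import yellow
Rk,h=knife();print("edge",h+Rk@[.07,0,0],"tip",h+Rk@[.14,0,.006],"z",Rk[:,2]);print(np.abs(robot.observe()["qvel"]).max())
for c in("top","scene"):
    im,d=read_camera(c);cv2.imwrite(f"pics/{c}5.png",im);yellow(c,im,d)
    X=deproj(c,d,np.argwhere(d>0)); L=(X-h)@Rk
    k=(L[:,0]>.005)&(L[:,0]<.15)&(abs(L[:,1])<.012)&(L[:,2]>-.01)&(L[:,2]<.06);Lk=L[k];print(c,k.sum(),np.percentile(Lk,[1,50,99],axis=0))
    print("edge px",proj(c,h+Rk@[.07,0,0]),[(m["pixel"],m["conf"]) for m in nets.landmark_of(c,"chef_edge")[:1]])
a=cv2.imread("pics/top5.png")[150:260,240:380];b=cv2.imread("pics/scene5.png")[150:270,240:336]
cv2.imwrite("pics/i.png",np.hstack([cv2.resize(a,(480,377),interpolation=3),cv2.resize(b,(302,377),interpolation=3)]))
E
```

```text
edge [0.4951 0.1212 0.1053] tip [0.4852 0.1905 0.1113] z [-0.0022 -0.001   1.    ]
0.0025532300810587297
top [474  93  26  18 399] [ 0.8628 -0.6104  0.0156] [ 0.9285 -0.5167  0.0357] [ 0.8935 -0.5634  0.0266] axis deg 89.67726842230451 sd [0.0178 0.0259]
top [293 204  12   8  47] [0.5023 0.1049 0.0557] [0.5283 0.1423 0.0766] [0.5141 0.1248 0.0652] axis deg 108.31420127891055 sd [0.0061 0.0095]
top [292 212  15  13 127] [0.4592 0.0984 0.0512] [0.4995 0.1468 0.1133] [0.4826 0.1198 0.0677] axis deg 102.38976758687791 sd [0.0098 0.0124]
top [242 223  15  11 116] [0.4345 0.2747 0.0259] [0.4698 0.3241 0.0474] [0.4516 0.3003 0.0364] axis deg 78.45403330287476 sd [0.0092 0.0121]
top [216 249  29   9 140] [0.3552 0.3181 0.0082] [0.3809 0.418  0.0222] [0.3672 0.3634 0.0162] axis deg 97.14278506911128 sd [0.0051 0.0279]
top 69 [[0.0077 0.001  0.0019]
 [0.0627 0.0026 0.0242]
 [0.1311 0.0036 0.0394]]
edge px [[211.6586 298.3457]] [([212.3, 299.2], 0.53)]
scene [258 195   9  10  67] [ 0.435   0.2714 -0.0013] [0.4855 0.394  0.043 ] [0.4511 0.2906 0.031 ] axis deg 76.96047077799622 sd [0.0096 0.0161]
scene [232 197  13   9  45] [0.3551 0.3182 0.012 ] [0.3831 0.4141 0.0212] [0.3678 0.3575 0.0168] axis deg 97.61701009684356 sd [0.006  0.0263]
scene [281 204  17  14 169] [0.4598 0.0889 0.0283] [0.5321 0.1349 0.0768] [0.4897 0.1059 0.0572] axis deg 170.29423005573184 sd [0.0086 0.0164]
scene [484 268  37  27 469] [ 0.8597 -0.6138  0.0031] [ 0.9296 -0.5228  0.0354] [ 0.892 -0.572  0.026] axis deg 87.04541016242709 sd [0.019  0.0281]
scene [512 295  44  26 247] [ 0.8561 -0.7344  0.0034] [ 0.9243 -0.6347  0.0313] [ 0.8706 -0.6979  0.0181] axis deg 110.0945212554919 sd [0.013  0.0328]
scene 16 [[ 0.0075 -0.0021  0.0014]
 [ 0.0213  0.0007  0.0099]
 [ 0.119   0.0023  0.0292]]
edge px [[197.3163 287.6011]] []
```

View pics/i.png

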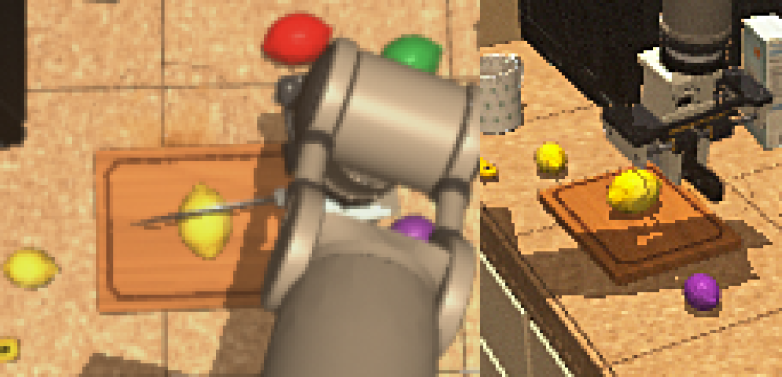

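The blade crosses the middle of the lemon at crop (205,215), level and about 31 mm above its top. Arm, lemon and knife are all still, so I'll hand in.

```bash
python3 -c "
from cell import robot
print(robot.hand_in())"
```

```text
the job is handed in; nothing more can be done
None
```

The job is handed in after about 14 s: the chef's knife is held level, edge down and square across the lemon, its mid-edge within about 2 mm of the lemon's measured middle and 31 mm above its top; no verdict was returned.

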